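# Lock the coin sorter's service panel

## Robot

A 6-joint arm with a two-finger parallel gripper is mounted at the origin on the work surface. World frame = base frame: x ahead of the robot, y to its left, z up, the work surface at z = 0. Lengths are in m, angles in rad, forces in N, time in s.
With the tool pointing down it reaches from about 0.35 to 0.975 m from the base axis. Payload 4.9 kg.
Tool frame: the origin (TCP) lies on the centre line of the jaws, within the pads' length; the fingertips stand manip.tcp_to_tips ahead of it and the grasp point (between the pads) is the TCP (manip.tcp_to_tips is the distance from the TCP to the fingertips, in m); y points along the fingers, z is the direction in which the jaws open and shut, and the axes are right-handed (so a half turn about y gives the same grasp; the last joint's range is limited). The gripper opens to 85 mm and grips with 20 to 120 N. Pads are 22 mm wide; open, the fingers measure 114 mm over their backs; the gripper's body (76 mm by 85 mm) begins 54 mm behind the grasp point. The pads swing forward as they close: fully open they stand 13 mm farther back than shut.
Start: joints at [-1.235, 0.053, 1.613, -0, 1.476, -0.119], TCP at [0.275, -0.561, 0.25] pointing down, gripper open.
Joint ranges: [-3.01, 3.01], [-1.01, 2.22], [0.06, 2.58], [-1.02, 4.17], [0.09, 2.62], [-3.14, 3.14]. Speed limits (rad/s): [2.57, 2.57, 3.14, 3.14, 3.14, 3.14].

## Interface

Orientations are given as a unit quaternion [w, x, y, z].
In Python, from plant import manip gives the robot as it stands.
- The arm moves only by the tool apply_moves, never from a script. Its argument "moves" is a list of rows, each a list of 7 numbers: the gripper's target within -1 to 1 (shut at 1, half-way at 0, fully open at -1), then the shift along the tool's x, y, z in mm, then the turn, a rotation vector about the tool's x, y, z in degrees. A call has 1 to 20 rows; each row shifts and turns the commanded pose from where the row before left it, along the tool's axes as they then stand; what a row does not reach is not made up. A row lasts 1/10 s, in which the tool goes at most 50 mm and 8.59 degrees, less where a joint would pass 70% of its speed; a pose out of reach is approached as far as the arm can. A call with a gripper value outside its range is refused whole. The fingers move at their own pace and stop on an object; the grip force is fixed at half the most. Time passes only in rows, so rows that do not move let the fingers close. It gives the time, the measured TCP pose, the force and the opening at its end, in the units of the state.
- manip.state(): the state, without advancing time (a new reading comes with each control period).
- manip.grab_frame(name): name is "side" or "top"; returns the picture (400x640x3 uint8, blue, green, red); there is no depth.
- manip.calibration(name): a dict with "mtx" (3x3 intrinsics, pixels), "T" (4x4, takes a point from camera to world coordinates). Camera axes: x right, y down, z forward; pixel columns grow to the right and rows downward; lengths in m; the calibration is good to about 2 mm. A picture is of the moment at which its call begins. calibration takes no time and is no camera call.
- manip.job_done(): hands the job in, once; it reports no verdict.
The state is a dict: "time": time; "joint_pos": joint angles; "joint_vel": joint speeds; "joint_efforts": joint torques, N m; "tool_pos": TCP position; "tool_rot": TCP orientation; "contact_force": force on the tool from outside, world axes, zero at the start; "ft_torque": the same for the moment, N m; "gripper_width": opening from 0.0 (shut) to 1.0 (fully open).
Only numpy, scipy, OpenCV 4.12 (cv2) and the standard library are available. Lean on these libraries where they do the work, as an engineer would, in place of code of your own. Each camera call takes 0.05 s, during which the arm holds its last target. There are 200 camera calls.

## Task

The service panel in the top of the shop's coin sorter is in place but still stands proud, because its two quarter-turn fasteners are undone. Set a fingertip in the slot of each fastener and turn it clockwise to its stop, so that both slots lie crosswise and the panel is drawn down flush and locked, then take the hand away. Do not pick up or push away the things standing in the sorter's tray and on the counter around it.

Things in the scene. Friction and masses are not known exactly. Their poses are not given: they have to be found in the camera images.
- sorter: grey coin sorter, fixed, 260 mm deep (x), 340 wide (y), 100 high; origin under its centre; x from its front (coin chutes, robot side) to its back, y to its left, z up. In its top, centred 40 mm in front of the origin, an aluminium service panel 120 (x) by 280 mm (y) in a frame whose top is 100 mm up. Behind it a shallow tray, floor 87 mm up
- slot_left (a point): centre of the left fastener's top, level with the panel's top, +80 mm in y from the panel's centre: a grey disc, 68 mm across, sunk in a 73 mm well in the panel, one straight slot across its middle, its floor black, 26 mm wide, 68 long, 14 deep, open above, closed by the well at its ends. Takes one fingertip or both shut fingers side by side. z up; x lies along the slot and turns with it
- dial_left (a joint): turn of the left fastener in rad, growing clockwise seen from above: 0 = unlocked, slot along the sorter's x (front to back); 1.571 = locked, slot along the sorter's y, at a hard stop. It starts at 0 to 0.35, turns stiffly (about 0.15 N m) and stays where it is left
- edge_left (a point): middle of the panel's left edge, on its upper face. It stands 5 mm above the frame with the left fastener at 0, and its cam draws it down evenly with the turn, to flush (100 mm above the sorter's origin) at 1.571
- slot_right (a point): centre of the right fastener's top, level with the panel's top, -80 mm in y from the panel's centre: a grey disc, 68 mm across, sunk in a 73 mm well in the panel, one straight slot across its middle, its floor black, 26 mm wide, 68 long, 14 deep, open above, closed by the well at its ends. Takes one fingertip or both shut fingers side by side. z up; x lies along the slot and turns with it
- dial_right (a joint): turn of the right fastener in rad, growing clockwise seen from above: 0 = unlocked, slot along the sorter's x (front to back); 1.571 = locked, slot along the sorter's y, at a hard stop. It starts at 0 to 0.35, turns stiffly (about 0.15 N m) and stays where it is left
- edge_right (a point): middle of the panel's right edge, on its upper face. It stands 5 mm above the frame with the right fastener at 0, and its cam draws it down evenly with the turn, to flush (100 mm above the sorter's origin) at 1.571
- dish: a small white ceramic bowl, 72 mm across the rim, 28 mm high, standing in the sorter's rear tray; origin under its centre
- driver: a loose screwdriver lying on the counter; origin under its middle, x towards its tip; not needed
- mug: a blue mug, 80 mm across, 95 mm high; origin under its centre
- carton: a brown carton, 60 x 90 mm and 130 mm high; origin under its centre
- tin: a closed can, 68 mm across, 90 mm high; origin under its centre
- stapler: a black stapler 130 mm long, 54 mm high; origin under its centre, x along it
- tape: a roll of brown tape lying flat in the sorter's rear tray, 68 mm outside, 50 mm inside, 20 mm high; origin under its centre

How it is judged:
By the outcome, as a careful person would: the job done as asked, in the order asked, and still so for the second after the job is handed in, with the robot touching nothing.
It also fails if it takes over 56 s, if anything falls off the work surface, if the arm or the gripper's body presses on something with over 40 N, if the wrist force passes 120 N, or if a joint passes its speed limit or range.

## Working session

There is one attempt and no reset: what is moved stays moved. The work goes in short steps, Python scripts to look and compute and a tool call to move; the robot and the scene stay as the last step left them, time stands still between calls to the robot, and variables do not carry over. Pictures are saved under pics/ and viewed, about 8 in all and at most 12, crops included, and the job is handed in when it is done.

Besides the shell and the picture viewer there is one more tool, called after ">>>" as name(argument=value, ...) on one line, values as JSON. apply_moves: Moves the arm, as the interface text tells. Its arguments: {"type":"object","properties":{"moves":{"type":"array","items":{"type":"array","items":{"type":"number"}}}},"required":["moves"]}

```bash
ls; mkdir -p pics; python3 - <<'E'
from plant import manip
import cv2
print(manip.state(), manip.tcp_to_tips)
for n in("top","side"):
    cv2.imwrite(f"pics/{n}0.png",manip.grab_frame(n)); c=manip.calibration(n); print(c["mtx"].round(1).tolist(),c["T"].round(4).tolist())
E
```

```text
pics
{'time': 0.0, 'joint_pos': array([-1.23501282e+00,  5.33465124e-02,  1.61429624e+00, -2.08024805e-05,
        1.47598323e+00, -1.19010293e-01]), 'joint_vel': array([ 0.00122029,  0.0003919 , -0.00128692, -0.00093607,  0.00027268,
       -0.00087945]), 'joint_efforts': array([ 1.29070690e-03, -3.93679833e+01, -3.70175564e+01,  9.75970238e-05,
        7.02433259e-03,  9.78004323e-06]), 'tool_pos': array([ 0.2743449 , -0.5609218 ,  0.24906805]), 'tool_rot': array([ 0.15932727, -0.15949736,  0.68961677, -0.68818901]), 'contact_force': array([0.69837277, 0.43907892, 0.65375631]), 'ft_torque': array([0.00455616, 0.00750326, 0.01493094]), 'gripper_width': 1.0014016068050957} 0.019
[[472.1, 0.0, 330.0], [0.0, 472.1, 194.1], [0.0, 0.0, 1.0]] [[0.0017, -0.9966, 0.0819, 0.406], [-1.0, -0.0016, 0.0018, 0.006], [-0.0017, -0.0819, -0.9966, 1.3024], [0.0, 0.0, 0.0, 1.0]]
[[512.0, 0.0, 317.8], [0.0, 512.0, 207.8], [0.0, 0.0, 1.0]] [[0.8893, -0.2305, 0.395, -0.0497], [-0.4574, -0.4512, 0.7663, -1.0882], [0.0016, -0.8621, -0.5067, 0.8043], [0.0, 0.0, 0.0, 1.0]]
```

View pics/top0.png

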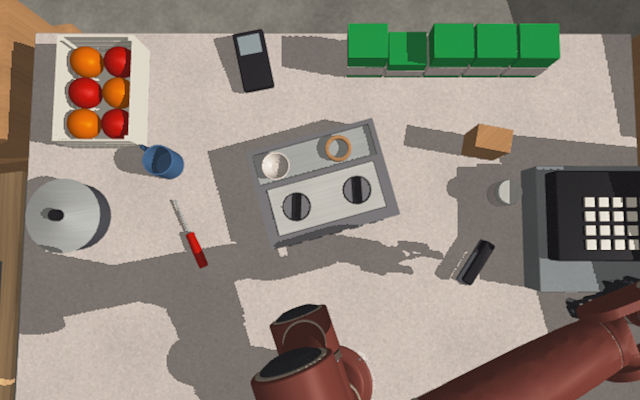

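View pics/side0.png

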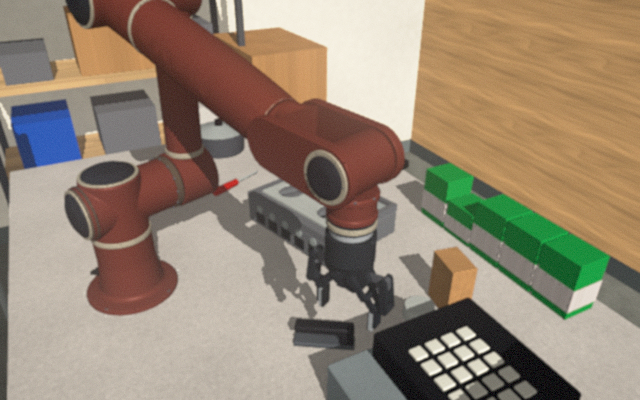

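The top view shows the sorter turned about 15°, with slots near (296,206) and (357,190). The dish and tape are in the rear tray. I'll measure next.

```bash
cat > h.py <<'E'
import numpy as np, cv2
from plant import manip
def cast(n,uv,z):
    c=manip.calibration(n);T=c["T"];d=T[:3,:3]@np.linalg.solve(c["mtx"],[uv[0],uv[1],1]);o=T[:3,3]
    return o+d*(z-o[2])/d[2]
def blobs(g,lo,hi,amin,roi):
    m=cv2.inRange(g,lo,hi);k=np.zeros_like(m);x0,y0,x1,y1=roi;k[y0:y1,x0:x1]=m[y0:y1,x0:x1]
    return [c for c in cv2.findContours(k,cv2.RETR_EXTERNAL,cv2.CHAIN_APPROX_NONE)[0] if cv2.contourArea(c)>amin]
E
python3 - <<'E'
from h import *
im=cv2.imread("pics/top0.png");g=cv2.cvtColor(im,cv2.COLOR_BGR2GRAY)
print(g[206,278:316].tolist());print(g[190,338:376].tolist())
for hi in(45,60):
  for c in blobs(g,0,hi,30,(270,165,385,230)):
    (cx,cy),wh,a=cv2.minAreaRect(c);p=cv2.boxPoints(((cx,cy),wh,a))
    w=[cast("top",q,.095)[:2] for q in p];ctr=cast("top",(cx,cy),.1);e1=w[1]-w[0];e2=w[2]-w[1]
    e=e1 if np.hypot(*e1)>np.hypot(*e2) else e2
    print(hi,(cx,cy),wh,ctr.round(4),np.hypot(*e1),np.hypot(*e2),"slot yaw",np.degrees(np.arctan2(e[1],e[0]))%180)
cv2.imwrite("pics/c0.png",cv2.resize(im[110:255,240:410],None,fx=4,fy=4,interpolation=cv2.INTER_CUBIC))
E
```

```text
[191, 191, 167, 128, 90, 90, 122, 120, 121, 120, 119, 121, 122, 94, 39, 42, 46, 42, 32, 35, 33, 31, 43, 97, 122, 120, 120, 119, 121, 121, 117, 80, 88, 166, 192, 190, 188, 189]
[187, 188, 190, 187, 134, 53, 104, 122, 120, 120, 121, 120, 122, 100, 51, 41, 38, 32, 33, 34, 32, 33, 30, 68, 109, 123, 120, 120, 120, 120, 123, 94, 57, 141, 187, 190, 187, 189]
45 (296.5, 206.0) (26.0, 9.0) [0.4742 0.0936 0.1   ] 0.02310676123797313 0.0666807199204971 slot yaw 0.38726064903261204
45 (356.6421203613281, 189.48983764648438) (25.57769203186035, 9.048375129699707) [ 0.5168 -0.0599  0.1   ] 0.023294963594887325 0.06594292677538181 slot yaw 3.858586529444068
60 (296.482421875, 206.4392852783203) (10.031978607177734, 27.138301849365234) [0.4731 0.0936 0.1   ] 0.06957837943851149 0.025762981486983083 slot yaw 178.19347480085239
60 (356.01544189453125, 189.6230926513672) (27.03957176208496, 11.039091110229492) [ 0.5164 -0.0583  0.1   ] 0.028430365874150133 0.06969479636242637 slot yaw 6.884443274206973
```

View pics/c0.png

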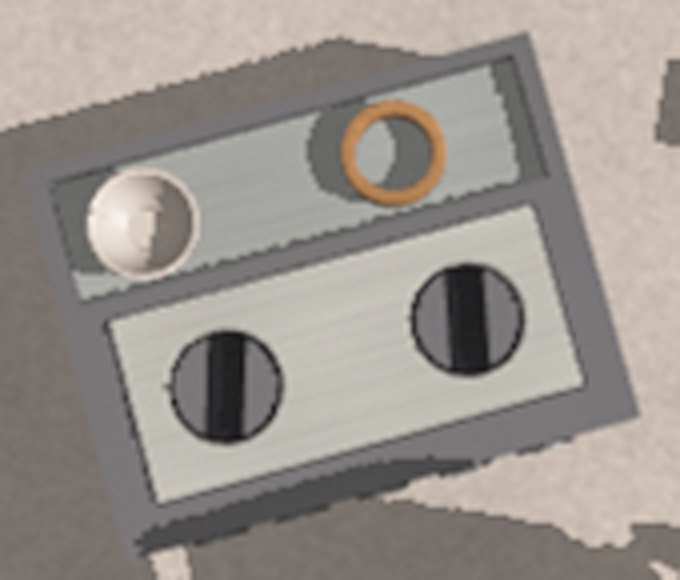

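The crop shows the discs centred near (296.6,206.6) and (357,190), with both slots almost straight front to back in the picture. I'll refine centres and angles using the disc rims and the panel.

```bash
cat >> h.py <<'E'
def measure(im,z=.104):
    g=cv2.cvtColor(im,cv2.COLOR_BGR2GRAY);S=4
    G=cv2.resize(g,None,fx=S,fy=S,interpolation=cv2.INTER_CUBIC)
    P=lambda u,v,z:cast("top",((u+.5)/S-.5,(v+.5)/S-.5),z)[:2]
    roi=[S*v for v in (262,155,395,240)]
    out=[]
    k=np.zeros_like(G);m=cv2.inRange(G,158,255);k[roi[1]:roi[3],roi[0]:roi[2]]=m[roi[1]:roi[3],roi[0]:roi[2]]
    cs,h=cv2.findContours(k,cv2.RETR_CCOMP,cv2.CHAIN_APPROX_NONE)
    i=max(range(len(cs)),key=lambda i:cv2.contourArea(cs[i]))
    w=np.array([P(*q,z) for q in cs[i][:,0]],np.float32)
    r=cv2.minAreaRect(w);b=cv2.boxPoints(r);e=max((b[1]-b[0],b[2]-b[1]),key=lambda e:np.hypot(*e))
    yaw=np.degrees(np.arctan2(e[1],e[0]))%180-90
    print("panel",np.round(r[0],4),np.round(r[1],4),"yaw",round(float(yaw),2))
    for j,c in enumerate(cs):
        if h[0][j][3]==i and cv2.contourArea(c)>2000:
            w=np.array([P(*q,z) for q in c[:,0]],np.float32);(cc,rr)=cv2.minEnclosingCircle(w);el=cv2.fitEllipse(w)
            (u,v),R=cv2.minEnclosingCircle(c)
            mk=np.zeros_like(G);cv2.circle(mk,(int(u),int(v)),int(R*.78),255,-1)
            ys,xs=np.nonzero((G<75)&(mk>0));pts=np.array([P(x,y,z) for x,y in zip(xs,ys)],np.float32)
            vx=cv2.fitLine(pts,cv2.DIST_L2,0,.01,.01).ravel();a=np.degrees(np.arctan2(vx[1],vx[0]));a=(a+90)%180-90
            print("disc",np.round(el[0],4),np.round(el[1],4),"slot yaw",round(float(a),1),"dial",round(float(np.radians((yaw-a)%180)),3),"slotmid",pts.mean(0).round(4))
E
python3 - <<'E'
from h import *
measure(cv2.imread("pics/top0.png"))
s=manip.state();from scipy.spatial.transform import Rotation as R
print(R.from_quat(s['tool_rot'][[1,2,3,0]]).as_matrix().round(3))
E
```

```text
panel [0.4952 0.0181] [0.1197 0.2798] yaw 15.67Traceback (most recent call last):
  File "<stdin>", line 2, in <module>
  File "h.py", line 27, in measure
    ys,xs=np.nonzero((G<75)&(mk>0));pts=np.array([P(x,y,z) for x,y in zip(xs,ys)],np.float32)
                                                  ~^^^^^^^
  File "h.py", line 12, in <lambda>
    P=lambda u,v,z:cast("top",((u+.5)/S-.5,(v+.5)/S-.5),z)[:2]
                   ~~~~^^^^^^^^^^^^^^^^^^^^^^^^^^^^^^^^^^^
  File "h.py", line 4, in cast
    c=manip.calibration(n);T=c["T"];d=T[:3,:3]@np.linalg.solve(c["mtx"],[uv[0],uv[1],1]);o=T[:3,3]
ValueError: time passes only in moves, steps and waits
```

```bash
sed -i 's/c=manip.calibration(n);T=/c=CAL(n);T=/; s/^from plant import manip/from plant import manip\nfrom functools import cache\nCAL=cache(lambda n:manip.calibration(n))/' h.py
python3 - <<'E'
from h import *
measure(cv2.imread("pics/top0.png"))
s=manip.state();from scipy.spatial.transform import Rotation as R
print(R.from_quat(s['tool_rot'][[1,2,3,0]]).as_matrix().round(3))
E
```

```text
panel [0.4952 0.0181] [0.1197 0.2798] yaw 15.67
disc [0.4733 0.0944] [0.0753 0.076 ] slot yaw -1.2 dial 0.295 slotmid [0.4738 0.0948]
disc [ 0.5164 -0.0593] [0.0754 0.0764] slot yaw 4.0 dial 0.204 slotmid [ 0.5167 -0.0589]
[[-0.898 -0.001  0.439]
 [-0.439  0.002 -0.898]
 [-0.    -1.    -0.002]]
```

>>> apply_moves(moves=[[1, -27.4, 0, -21.5, 0, 0, 0], [1, -27.4, 0, -21.5, 0, 0, 0], [1, -27.4, 0, -21.5, 0, 0, 0], [1, -27.4, 0, -21.5, 0, 0, 0], [1, -27.4, 0, -21.5, 0, 0, 0], [1, -27.4, 0, -21.5, 0, 0, 0], [1, -27.4, 0, -21.5, 0, 0, 0], [1, -27.4, 0, -21.5, 0, 0, 0], [1, -27.4, 0, -21.5, 0, 0, 0], [1, -27.4, 0, -21.5, 0, 0, 0], [1, -27.4, 0, -21.5, 0, 0, 0], [1, -27.4, 0, -21.5, 0, 0, 0], [1, -27.4, 0, -21.5, 0, 0, 0], [1, -27.4, 0, -21.5, 0, 0, 0], [1, -27.4, 0, -21.5, 0, 0, 0], [1, -27.4, 0, -21.5, 0, 0, 0]])

```text
time: 1.7
tool_pos: [0.5174, -0.0583, 0.2498]
tool_rot: [0.159, -0.16, 0.689, -0.689]
contact_force: [0.4, -0.4, 0.3]
gripper_width: -0.001
```

>>> apply_moves(moves=[[1, 0, 0, 0, 0, -7.5, 0], [1, 0, 0, 0, 0, -7.5, 0], [1, 0, 0, 0, 0, -7.5, 0], [1, 0, 0, 0, 0, -7.5, 0], [1, 0, 0, 0, 0, -7.5, 0], [1, 0, 0, 0, 0, -7.5, 0], [1, 0, 0, 0, 0, -7.5, 0], [1, 0, 0, 0, 0, -7.5, 0], [1, 0, 0, 0, 0, -7.5, 0], [1, 0, 0, 0, 0, 0, 0], [1, 0, 0, 0, 0, 0, 0]])

```text
time: 2.8
tool_pos: [0.5171, -0.0598, 0.2499]
tool_rot: [-0.515, 0.515, -0.485, 0.485]
contact_force: [-0.9, 0.2, 0.0]
gripper_width: 0.002
```

```bash
cat >> h.py <<'E'
from scipy.spatial.transform import Rotation as R
def rep(tx,ty,yaw=None):
    s=manip.state();M=R.from_quat(s['tool_rot'][[1,2,3,0]]).as_matrix();p=s['tool_pos']
    print("t",round(s['time'],2),"p",(p*1000).round(1),"zyaw",np.degrees(np.arctan2(M[1,2],M[0,2])).round(2),"tilt",M[:,1].round(4),"F",s['contact_force'].round(1),"T",s['ft_torque'].round(2),"w",round(s['gripper_width'],3),"j6",s['joint_pos'][5].round(2))
    print("shift tool xyz mm",(M.T@(np.array([tx,ty,p[2]])-p)*1000).round(1))
E
python3 -c "
from h import *
rep(.5167,-.0590)"
```

```text
t 2.8 p [517.1 -59.8 249.9] zyaw 3.4 tilt [-6.e-04  2.e-04 -1.e+00] F [-0.9  0.2  0. ] T [ 0.03 -0.04 -0.  ] w 0.002 j6 -0.32
shift tool xyz mm [-0.8  0.  -0.3]
```

>>> apply_moves(moves=[[1, -0.6, 25, 0, 0, -0.5, 0], [1, 0, 25, 0, 0, 0, 0], [1, 0, 25, 0, 0, 0, 0], [1, 0, 25, 0, 0, 0, 0], [1, 0, 15, 0, 0, 0, 0], [1, 0, 5, 0, 0, 0, 0], [1, 0, 3, 0, 0, 0, 0], [1, 0, 2, 0, 0, 0, 0], [1, 0, 0, 0, 0, 0, 0], [1, 0, 0, 0, 0, 0, 0]])

```text
time: 3.8
tool_pos: [0.5179, -0.0594, 0.1263]
tool_rot: [0.518, -0.517, 0.481, -0.483]
contact_force: [-0.8, 0.4, -0.2]
gripper_width: -0.006
```

>>> apply_moves(moves=[[1, 0, 2, 0, 0, 0, 0], [1, 0, 2, 0, 0, 0, 0], [1, 0, 1, 0, 0, 0, 0], [1, 0, 0, 0, 0, 0, 0], [1, 0, 0, 0, 0, 0, 0]])

```text
time: 4.3
tool_pos: [0.5172, -0.0592, 0.1202]
tool_rot: [-0.517, 0.517, -0.482, 0.482]
contact_force: [-0.0, 0.7, 0.8]
gripper_width: -0.001
```

```bash
python3 -c "
from h import *
rep(.5167,-.0590)
im=manip.grab_frame('side');cv2.imwrite('pics/s1.png',cv2.resize(im[140:290,230:430],None,fx=4,fy=4,interpolation=cv2.INTER_CUBIC))"
```

```text
t 4.3 p [517.2 -59.2 120.2] zyaw 4.06 tilt [-2.e-04  0.e+00 -1.e+00] F [-0.   0.7  0.8] T [ 0.01 -0.02 -0.07] w -0.001 j6 -0.33
shift tool xyz mm [-0.3  0.  -0.4]
```

View pics/s1.png

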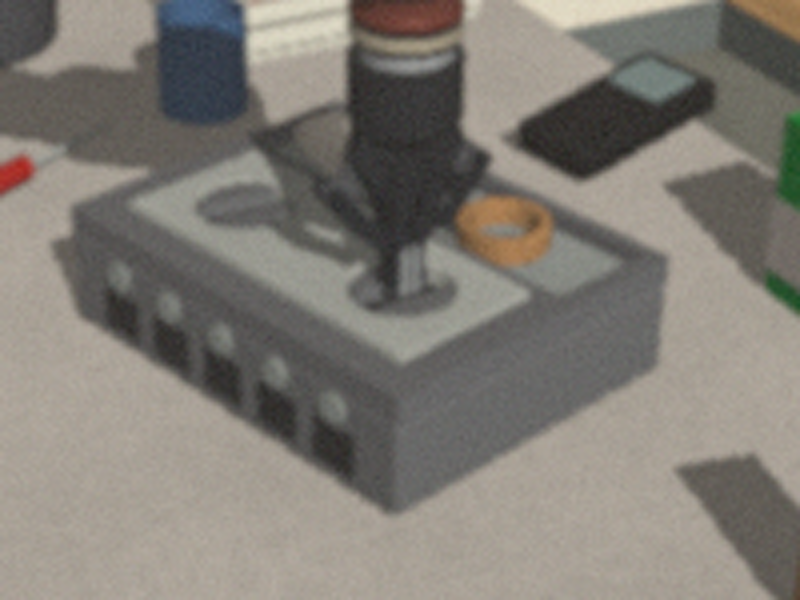

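The fingertips are in the right slot (crop ~(405,285)) with no contact force. Next I go deeper and turn clockwise, sinking as the panel is drawn down.

>>> apply_moves(moves=[[1, 0, 2, 0, 0, 0, 0], [1, 0, 2, 0, 0, 0, 0], [1, 0, 2, 0, 0, 0, 0], [1, 0, 2, 0, 0, 0, 0], [1, 0, 0, 0, 0, 4, 0], [1, 0, 0, 0, 0, 4, 0], [1, 0, 0, 0, 0, 4, 0], [1, 0, 0, 0, 0, 0, 0]])

```text
time: 5.15
tool_pos: [0.5171, -0.0594, 0.1121]
tool_rot: [0.464, -0.464, 0.533, -0.533]
contact_force: [-0.9, -1.2, 0.5]
gripper_width: -0.003
```

```bash
python3 -c "
from h import *
rep(.5167,-.0590)"
```

```text
t 5.15 p [517.1 -59.4 112.1] zyaw -7.93 tilt [-4.e-04 -3.e-04 -1.e+00] F [-0.9 -1.2  0.5] T [-0.06  0.03  0.08] w -0.003 j6 -0.12
shift tool xyz mm [-0.3  0.  -0.4]
```

>>> apply_moves(moves=[[1, 0, 0.2, 0, 0, 4.5, 0], [1, 0, 0.2, 0, 0, 4.5, 0], [1, 0, 0.2, 0, 0, 4.5, 0], [1, 0, 0.2, 0, 0, 4.5, 0], [1, 0, 0.2, 0, 0, 4.5, 0], [1, 0, 0.2, 0, 0, 4.5, 0], [1, 0, 0.2, 0, 0, 4.5, 0], [1, 0, 0.2, 0, 0, 4.5, 0], [1, 0, 0.2, 0, 0, 4.5, 0], [1, 0, 0.2, 0, 0, 4.5, 0], [1, 0, 0.2, 0, 0, 4.5, 0], [1, 0, 0.2, 0, 0, 4.5, 0], [1, 0, 0.2, 0, 0, 4.5, 0], [1, 0, 0.2, 0, 0, 4.5, 0], [1, 0, 0, 0, 0, 0, 0]])

```text
time: 6.65
tool_pos: [0.5167, -0.0601, 0.1095]
tool_rot: [-0.117, 0.118, -0.697, 0.698]
contact_force: [-4.0, -3.9, 1.5]
gripper_width: 0.001
```

```bash
python3 -c "
from h import *
rep(.5167,-.0590)"
```

```text
t 6.65 p [516.7 -60.1 109.5] zyaw -70.84 tilt [-0.0018 -0.0019 -1.    ] F [-4.  -3.9  1.5] T [-0.65  0.59  0.11] w 0.001 j6 0.98
shift tool xyz mm [-0.4 -0.  -1. ]
```

>>> apply_moves(moves=[[1, 0, 0, 0, 0, 2, 0], [1, 0, 0, 0, 0, 2, 0], [1, 0, 0, 0, 0, 2, 0], [1, 0, 0, 0, 0, 0, 0]])

```text
time: 7.05
tool_pos: [0.5166, -0.06, 0.1093]
tool_rot: [-0.081, 0.082, -0.702, 0.703]
contact_force: [-4.1, -4.2, 1.3]
gripper_width: 0.003
```

```bash
python3 -c "
from h import *
rep(.5167,-.0590)"
```

```text
t 7.05 p [516.6 -60.  109.3] zyaw -76.78 tilt [-0.002  -0.0018 -1.    ] F [-4.1 -4.2  1.3] T [-0.61  0.54  0.17] w 0.003 j6 1.08
shift tool xyz mm [-0.4 -0.  -1. ]
```

>>> apply_moves(moves=[[1, 0, 0, 0, 0, 2, 0], [1, 0, 0, 0, 0, 2, 0], [1, 0, 0, 0, 0, 0, 0]])

```text
time: 7.35
tool_pos: [0.5165, -0.0599, 0.1092]
tool_rot: [-0.056, 0.058, -0.704, 0.705]
contact_force: [-3.7, -3.9, 1.7]
gripper_width: -0.002
```

```bash
python3 -c "
from h import *
rep(.5167,-.0590)"
```

```text
t 7.35 p [516.5 -59.9 109.2] zyaw -80.78 tilt [-0.0022 -0.0016 -1.    ] F [-3.7 -3.9  1.7] T [-0.61  0.48  0.1 ] w -0.002 j6 1.15
shift tool xyz mm [-0.4 -0.  -0.9]
```

>>> apply_moves(moves=[[1, 0, 0, 0, 0, 2, 0], [1, 0, 0, 0, 0, 2, 0], [1, 0, 0, 0, 0, 0, 0]])

```text
time: 7.65
tool_pos: [0.5165, -0.0599, 0.1091]
tool_rot: [-0.031, 0.033, -0.706, 0.707]
contact_force: [-3.2, -3.6, -0.1]
gripper_width: 0.0
```

```bash
python3 -c "
from h import *
rep(.5167,-.0590)"
```

```text
t 7.65 p [516.5 -59.9 109.1] zyaw -84.78 tilt [-0.0022 -0.0015 -1.    ] F [-3.2 -3.6 -0.1] T [-0.61  0.59  0.15] w 0.0 j6 1.22
shift tool xyz mm [-0.3 -0.  -0.9]
```

>>> apply_moves(moves=[[1, 0, 0, 0, 0, 2, 0], [1, 0, 0, 0, 0, 1, 0], [1, 0, 0, 0, 0, 0, 0]])

```text
time: 7.95
tool_pos: [0.5164, -0.0598, 0.109]
tool_rot: [-0.013, 0.015, -0.707, 0.707]
contact_force: [-3.6, -4.6, 0.7]
gripper_width: -0.006
```

```bash
python3 -c "
from h import *
rep(.5167,-.0590)"
```

```text
t 7.95 p [516.4 -59.8 109. ] zyaw -87.77 tilt [-0.0023 -0.0014 -1.    ] F [-3.6 -4.6  0.7] T [-0.64  0.58  0.03] w -0.006 j6 1.27
shift tool xyz mm [-0.3 -0.  -0.8]
```

>>> apply_moves(moves=[[1, 0, 0, 0, 0, 2, 0], [1, 0, 0, 0, 0, 1, 0], [1, 0, 0, 0, 0, 0, 0]])

```text
time: 8.25
tool_pos: [0.5164, -0.0598, 0.1089]
tool_rot: [0.006, -0.004, -0.707, 0.708]
contact_force: [-3.4, -3.5, 0.1]
gripper_width: -0.001
```

```bash
python3 -c "
from h import *
rep(.5167,-.0590)
im=manip.grab_frame('top');cv2.imwrite('pics/t2.png',cv2.resize(im[110:255,240:410],None,fx=4,fy=4,interpolation=cv2.INTER_CUBIC))"
```

```text
t 8.25 p [516.4 -59.8 108.9] zyaw -90.78 tilt [-0.0023 -0.0012 -1.    ] F [-3.4 -3.5  0.1] T [-0.65  0.54  0.09] w -0.001 j6 1.33
shift tool xyz mm [-0.3 -0.  -0.8]
```

View pics/t2.png

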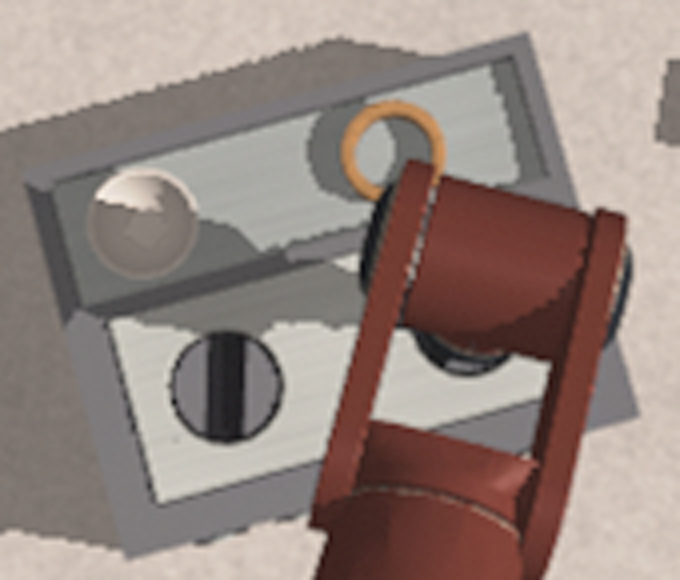

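>>> apply_moves(moves=[[1, 0, 0, 0, 0, 2, 0], [1, 0, 0, 0, 0, 2, 0], [1, 0, 0, 0, 0, 0, 0]])

```text
time: 8.6
tool_pos: [0.5164, -0.0597, 0.1088]
tool_rot: [0.03, -0.029, -0.706, 0.707]
contact_force: [-4.3, -4.3, 0.2]
gripper_width: -0.004
```

```bash
python3 -c "
from h import *
rep(.5167,-.0590)"
```

```text
t 8.6 p [516.4 -59.7 108.8] zyaw -94.79 tilt [-0.0022 -0.001  -1.    ] F [-4.3 -4.3  0.2] T [-0.68  0.6   0.16] w -0.004 j6 1.4
shift tool xyz mm [-0.2 -0.  -0.7]
```

>>> apply_moves(moves=[[1, 0, 0, 0, 0, 2, 0], [1, 0, 0, 0, 0, 2, 0], [1, 0, 0, 0, 0, 0, 0]])

```text
time: 8.9
tool_pos: [0.5164, -0.0596, 0.1087]
tool_rot: [0.055, -0.053, -0.705, 0.705]
contact_force: [-3.5, -4.1, -0.6]
gripper_width: -0.001
```

```bash
python3 -c "
from h import *
rep(.5167,-.0590)"
```

```text
t 8.9 p [516.4 -59.6 108.7] zyaw -98.8 tilt [-2.2e-03 -9.0e-04 -1.0e+00] F [-3.5 -4.1 -0.6] T [-0.66  0.54  0.14] w -0.001 j6 1.47
shift tool xyz mm [-0.2 -0.  -0.6]
```

No stop was felt by -99°, so the shut fingers may be slipping past. I'll lift out and look.

>>> apply_moves(moves=[[1, 0, -20, 0, 0, 0, 0], [1, 0, -30, 0, 0, 0, 0], [1, 0, -30, 0, 0, 0, 0], [1, 0, -30, 0, 0, 0, 0], [1, 0, 0, 40, 0, 0, 0], [1, 0, 0, 40, 0, 0, 0], [1, 0, 0, 40, 0, 0, 0], [1, 0, 0, 40, 0, 0, 0], [1, 0, 0, 40, 0, 0, 0], [1, 0, 0, 0, 0, 0, 0]])

```text
time: 9.9
tool_pos: [0.486, -0.2603, 0.2199]
tool_rot: [0.055, -0.057, -0.705, 0.705]
contact_force: [-0.1, 0.6, -0.7]
gripper_width: -0.001
```

```bash
python3 -c "
from h import *
rep(.5167,-.0590)
im=manip.grab_frame('top');cv2.imwrite('pics/t3f.png',im);cv2.imwrite('pics/t3.png',cv2.resize(im[110:255,240:410],None,fx=4,fy=4,interpolation=cv2.INTER_CUBIC))
measure(im)"
```

```text
t 9.9 p [ 486.  -260.3  219.9] zyaw -99.08 tilt [ 1.9e-03 -8.0e-04 -1.0e+00] F [-0.1  0.6 -0.7] T [0.04 0.01 0.02] w -0.001 j6 1.1
shift tool xyz mm [ 1.400e+00 -1.000e-01 -2.036e+02]
panel [0.4876 0.0161] [0.105 0.28 ] yaw 15.66
```

View pics/t3.png

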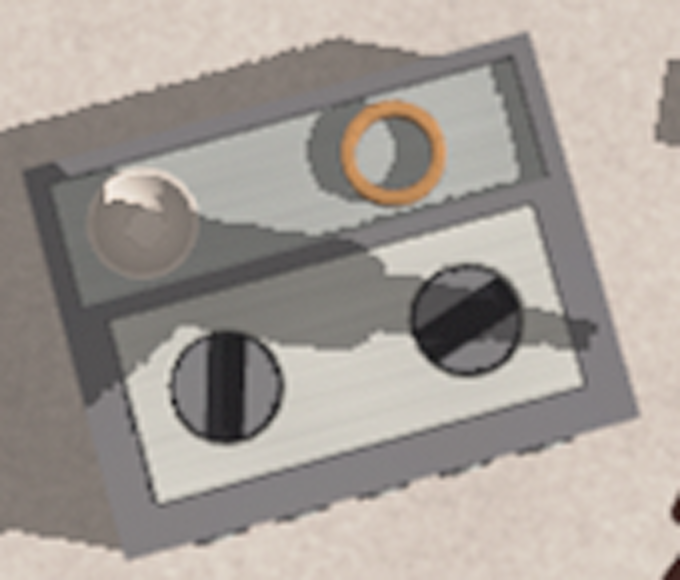

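The right slot is now at about -62° yaw (crop (415,347) to (522,290)), short of -74°. The shut tips lag about 37°, so I'll open the fingers slightly for a better couple. First, the slot angle more precisely:

```bash
cat >> h.py <<'E'
def slot(im,ctr,thr,yaw=15.67,z=.1):
    S=4;G=cv2.resize(cv2.cvtColor(im,cv2.COLOR_BGR2GRAY),None,fx=S,fy=S,interpolation=cv2.INTER_CUBIC)
    c=CAL("top");q=c["T"][:3,:3].T@(np.array([*ctr,z])-c["T"][:3,3]);q=c["mtx"]@q/q[2]
    mk=np.zeros_like(G);cv2.circle(mk,(int(q[0]*S+1.5),int(q[1]*S+1.5)),S*11,255,-1)
    ys,xs=np.nonzero((G<thr)&(mk>0));pts=np.array([cast("top",((x+.5)/S-.5,(y+.5)/S-.5),z)[:2] for x,y in zip(xs,ys)],np.float32)
    v=cv2.fitLine(pts,cv2.DIST_L2,0,.01,.01).ravel();a=(np.degrees(np.arctan2(v[1],v[0]))+90)%180-90
    print(thr,len(pts),"yaw",a.round(1),"dial",np.radians((yaw-a)%180).round(3),"mid",pts.mean(0).round(4))
E
python3 -c "
from h import *
im=cv2.imread('pics/t3f.png')
for t in(35,42,50,58): slot(im,(.5167,-.059),t)
for t in(50,70): slot(im,(.4736,.0948),t)
rep(.5167,-.0590)"
```

```text
35 1261 yaw -62.4 dial 1.362 mid [ 0.515  -0.0578]
42 2736 yaw -59.2 dial 1.307 mid [ 0.5162 -0.0587]
50 3097 yaw -57.6 dial 1.279 mid [ 0.5168 -0.0589]
58 3234 yaw -57.9 dial 1.284 mid [ 0.5168 -0.0589]
50 2834 yaw -1.2 dial 0.295 mid [0.474  0.0948]
70 3093 yaw -0.6 dial 0.285 mid [0.4739 0.0949]
t 9.95 p [ 486.3 -258.3  219.6] zyaw -99.02 tilt [ 1.6e-03  8.0e-04 -1.0e+00] F [-0.4  1.1 -0.1] T [-0.01  0.05  0.03] w -0.0 j6 1.1
shift tool xyz mm [ 1.200e+00  2.000e-01 -2.016e+02]
```

>>> apply_moves(moves=[[0.5, 1.2, 0, -41.6, 0, 0, 0], [0.5, 0, 0, -40, 0, 0, 0], [0.5, 0, 0, -40, 0, 0, 0], [0.5, 0, 0, -40, 0, 0, 0], [0.5, 0, 0, -40, 0, 0, 0], [0.5, 0, 0, 0, 0, -8, 0], [0.5, 0, 0, 0, 0, -8, 0], [0.5, 0, 0, 0, 0, -8, 0], [0.5, 0, 0, 0, 0, -8, 0], [0.5, 0, 0, 0, 0, -8, 0], [0.5, 0, 0, 0, 0, 0, 0], [0.5, 0, 0, 0, 0, 0, 0]])

```text
time: 11.15
tool_pos: [0.5163, -0.0564, 0.2196]
tool_rot: [0.189, -0.189, 0.682, -0.681]
contact_force: [-0.2, -0.9, 0.7]
gripper_width: 0.25
```

```bash
python3 -c "
from h import *
rep(.5167,-.0590)"
```

```text
t 11.15 p [516.3 -56.4 219.6] zyaw -58.99 tilt [ 5.e-04  7.e-04 -1.e+00] F [-0.2 -0.9  0.7] T [-0.05 -0.02 -0.04] w 0.25 j6 0.78
shift tool xyz mm [ 1.  -0.   2.4]
```

>>> apply_moves(moves=[[0.5, 1, 25, 2.4, 0, 0, 0], [0.5, 0, 25, 0, 0, 0, 0], [0.5, 0, 25, 0, 0, 0, 0], [0.5, 0, 15, 0, 0, 0, 0], [0.5, 0, 5, 0, 0, 0, 0], [0.5, 0, 3, 0, 0, 0, 0], [0.5, 0, 3, 0, 0, 0, 0], [0.5, 0, 2, 0, 0, 0, 0], [0.5, 0, 2, 0, 0, 0, 0], [0.5, 0, 0, 0, 0, 0, 0]])

```text
time: 12.15
tool_pos: [0.5168, -0.0601, 0.1147]
tool_rot: [-0.189, 0.189, -0.681, 0.681]
contact_force: [0.9, -0.8, -0.3]
gripper_width: 0.252
```

```bash
python3 -c "
from h import *
rep(.5167,-.0590)"
```

```text
t 12.15 p [516.8 -60.1 114.7] zyaw -58.95 tilt [ 4.e-04 -1.e-04 -1.e+00] F [ 0.9 -0.8 -0.3] T [-0.01  0.07  0.09] w 0.252 j6 0.77
shift tool xyz mm [-0.5 -0.  -1. ]
```

>>> apply_moves(moves=[[0.5, 0, 2, 0, 0, 0, 0], [0.5, 0, 2, 0, 0, 0, 0], [0.5, 0, 2, 0, 0, 0, 0], [0.5, 0, 1, 0, 0, 0, 0], [0.5, 0, 0, 0, 0, 0, 0]])

```text
time: 12.65
tool_pos: [0.5166, -0.06, 0.1073]
tool_rot: [0.189, -0.189, 0.681, -0.681]
contact_force: [0.2, 0.2, 0.9]
gripper_width: 0.248
```

```bash
python3 -c "
from h import *
rep(.5167,-.0590)"
```

```text
t 12.65 p [516.6 -60.  107.3] zyaw -58.95 tilt [-3.e-04  1.e-04 -1.e+00] F [0.2 0.2 0.9] T [ 0.01 -0.03 -0.03] w 0.248 j6 0.77
shift tool xyz mm [-0.6  0.  -0.8]
```

>>> apply_moves(moves=[[0.5, 0, 0, 0, 0, 4, 0], [0.5, 0, 0, 0, 0, 4, 0], [0.5, 0, 0, 0, 0, 4, 0], [0.5, 0, 0, 0, 0, 3, 0], [0.5, 0, 0, 0, 0, 2, 0], [0.5, 0, 0, 0, 0, 0, 0]])

```text
time: 13.25
tool_pos: [0.5164, -0.0599, 0.1071]
tool_rot: [0.086, -0.087, 0.702, -0.702]
contact_force: [0.5, -0.2, -1.5]
gripper_width: 0.251
```

```bash
python3 -c "
from h import *
rep(.5167,-.0590)"
```

```text
t 13.25 p [516.4 -59.9 107.1] zyaw -75.93 tilt [-6.e-04  2.e-04 -1.e+00] F [ 0.5 -0.2 -1.5] T [-0.03 -0.05  0.02] w 0.251 j6 1.07
shift tool xyz mm [-0.5  0.  -0.8]
```

>>> apply_moves(moves=[[0.5, 0, 0, 0, 0, 2, 0], [0.5, 0, 0, 0, 0, 2, 0], [0.5, 0, 0, 0, 0, 0, 0]])

```text
time: 13.55
tool_pos: [0.5164, -0.0599, 0.107]
tool_rot: [0.062, -0.062, 0.704, -0.704]
contact_force: [0.4, -0.6, -3.1]
gripper_width: 0.245
```

```bash
python3 -c "
from h import *
rep(.5167,-.0590)"
```

```text
t 13.55 p [516.4 -59.9 107. ] zyaw -79.89 tilt [-5.e-04  2.e-04 -1.e+00] F [ 0.4 -0.6 -3.1] T [-0.08 -0.17  0.12] w 0.245 j6 1.14
shift tool xyz mm [-0.4  0.  -0.9]
```

>>> apply_moves(moves=[[0.5, 0, 0, 0, 0, 2, 0], [0.5, 0, 0, 0, 0, 2, 0], [0.5, 0, 0, 0, 0, 0, 0]])

```text
time: 13.85
tool_pos: [0.5164, -0.0599, 0.1069]
tool_rot: [-0.038, 0.039, -0.706, 0.706]
contact_force: [1.5, 0.1, -4.9]
gripper_width: 0.25
```

```bash
python3 -c "
from h import *
rep(.5167,-.0590)"
```

```text
t 13.85 p [516.4 -59.9 106.9] zyaw -83.79 tilt [-6.e-04 -1.e-04 -1.e+00] F [ 1.5  0.1 -4.9] T [-0.05 -0.24  0.65] w 0.25 j6 1.2
shift tool xyz mm [-0.4 -0.  -0.9]
```

>>> apply_moves(moves=[[0.5, 0, 0, 0, 0, 2, 0], [0.5, 0, 0, 0, 0, 2, 0], [0.5, 0, 0, 0, 0, 0, 0]])

```text
time: 14.15
tool_pos: [0.5163, -0.0599, 0.1069]
tool_rot: [-0.015, 0.015, -0.707, 0.707]
contact_force: [2.5, -0.5, -5.5]
gripper_width: 0.255
```

```bash
python3 -c "
from h import *
rep(.5167,-.0590)"
```

```text
t 14.15 p [516.3 -59.9 106.9] zyaw -87.58 tilt [-9.e-04 -1.e-03 -1.e+00] F [ 2.5 -0.5 -5.5] T [-0.09 -0.27  2.08] w 0.255 j6 1.27
shift tool xyz mm [-0.4 -0.  -0.9]
```

The moment rose to 2 N m, so that is the hard stop. I'll back off, lift, and go to the left fastener.

>>> apply_moves(moves=[[0.5, 0, 0, 0, 0, -4, 0], [0.5, 0, 0, 0, 0, -4, 0], [0.5, 0, 0, 0, 0, -2, 0], [0.5, 0, 0, 0, 0, 0, 0], [0.5, 0, -20, 0, 0, 0, 0], [0.5, 0, -30, 0, 0, 0, 0], [0.5, 0, -30, 0, 0, 0, 0], [0.5, 0, -20, 0, 0, 0, 0], [0.5, 0, 0, 0, 0, -8, 0], [0.5, 0, 0, 0, 0, -8, 0], [0.5, 0, 0, 0, 0, -8, 0], [0.5, 0, 0, 0, 0, -8, 0], [0.5, 0, 0, 0, 0, -8, 0], [0.5, 0, 0, 0, 0, -8, 0], [0.5, 0, 0, 0, 0, -8, 0], [0.5, 0, 0, 0, 0, -8, 0], [0.5, 0, 0, 0, 0, -8, 0], [0.5, 0, 0, 0, 0, -4.5, 0], [0.5, 0, 0, 0, 0, 0, 0]])

```text
time: 16.05
tool_pos: [0.5168, -0.0601, 0.2081]
tool_rot: [-0.494, 0.493, -0.506, 0.507]
contact_force: [0.8, -0.1, -0.7]
gripper_width: 0.251
```

```bash
python3 -c "
from h import *
rep(.4737,.0948)"
```

```text
t 16.05 p [516.8 -60.1 208.1] zyaw -1.53 tilt [ 7.e-04  1.e-04 -1.e+00] F [ 0.8 -0.1 -0.7] T [0.02 0.04 0.05] w 0.251 j6 -0.23
shift tool xyz mm [-153.7   -0.   -47.3]
```

>>> apply_moves(moves=[[0.5, -38.4, 0, -11.8, 0, 0, 0], [0.5, -38.4, 0, -11.8, 0, 0, 0], [0.5, -38.4, 0, -11.8, 0, 0, 0], [0.5, -38.4, 0, -11.8, 0, 0, 0], [0.5, 0, 25, 0, 0, 0, 0], [0.5, 0, 25, 0, 0, 0, 0], [0.5, 0, 20, 0, 0, 0, 0], [0.5, 0, 10, 0, 0, 0, 0], [0.5, 0, 0, 0, 0, 0, 0], [0.5, 0, 0, 0, 0, 0, 0]])

```text
time: 17.05
tool_pos: [0.474, 0.0946, 0.1284]
tool_rot: [-0.494, 0.493, -0.506, 0.507]
contact_force: [-0.3, 0.4, -0.7]
gripper_width: 0.249
```

```bash
python3 -c "
from h import *
rep(.4737,.0948)
im=manip.grab_frame('top')"
```

```text
t 17.05 p [474.   94.6 128.4] zyaw -1.51 tilt [ 1.1e-03  1.0e-04 -1.0e+00] F [-0.3  0.4 -0.7] T [-0.03 -0.   -0.02] w 0.249 j6 0.07
shift tool xyz mm [-0.2 -0.  -0.3]
```

>>> apply_moves(moves=[[0.5, 0, 3, 0, 0, -0.5, 0], [0.5, 0, 3, 0, 0, 0, 0], [0.5, 0, 2, 0, 0, 0, 0], [0.5, 0, 2, 0, 0, 0, 0], [0.5, 0, 0, 0, 0, 0, 0]])

```text
time: 17.6
tool_pos: [0.4731, 0.0947, 0.1171]
tool_rot: [0.496, -0.496, 0.504, -0.504]
contact_force: [0.0, -0.1, -0.5]
gripper_width: 0.251
```

>>> apply_moves(moves=[[0.5, 0, 2, 0, 0, 0, 0], [0.5, 0, 2, 0, 0, 0, 0], [0.5, 0, 2, 0, 0, 0, 0], [0.5, 0, 1, 0, 0, 0, 0], [0.5, 0, 0, 0, 0, 0, 0]])

```text
time: 18.1
tool_pos: [0.4732, 0.0947, 0.1102]
tool_rot: [0.496, -0.496, 0.504, -0.504]
contact_force: [-0.7, -0.3, 0.1]
gripper_width: 0.247
```

```bash
python3 -c "
from h import *
rep(.4737,.0948)"
```

```text
t 18.1 p [473.2  94.7 110.2] zyaw -0.94 tilt [-5.e-04 -0.e+00 -1.e+00] F [-0.7 -0.3  0.1] T [ 0.02  0.04 -0.  ] w 0.247 j6 0.06
shift tool xyz mm [-0.1 -0.   0.5]
```

>>> apply_moves(moves=[[0.5, 0, 0, 0, 0, 4.5, 0], [0.5, 0, 0.2, 0, 0, 4.5, 0], [0.5, 0, 0.2, 0, 0, 4.5, 0], [0.5, 0, 0.2, 0, 0, 4.5, 0], [0.5, 0, 0.2, 0, 0, 4.5, 0], [0.5, 0, 0.2, 0, 0, 4.5, 0], [0.5, 0, 0.2, 0, 0, 4.5, 0], [0.5, 0, 0.2, 0, 0, 4.5, 0], [0.5, 0, 0.2, 0, 0, 4.5, 0], [0.5, 0, 0.2, 0, 0, 4.5, 0], [0.5, 0, 0.2, 0, 0, 4.5, 0], [0.5, 0, 0.2, 0, 0, 4.5, 0], [0.5, 0, 0.2, 0, 0, 4.5, 0], [0.5, 0, 0.2, 0, 0, 4.5, 0], [0.5, 0, 0.2, 0, 0, 4.5, 0], [0.5, 0, 0.2, 0, 0, 4.5, 0], [0.5, 0, 0, 0, 0, 0, 0]])

```text
time: 19.8
tool_pos: [0.473, 0.0946, 0.1074]
tool_rot: [-0.105, 0.105, -0.699, 0.699]
contact_force: [-1.5, -1.1, -0.6]
gripper_width: 0.248
```

```bash
python3 -c "
from h import *
rep(.4737,.0948)"
```

```text
t 19.8 p [473.   94.6 107.4] zyaw -72.92 tilt [-1.e-03 -4.e-04 -1.e+00] F [-1.5 -1.1 -0.6] T [-0.12  0.24  0.  ] w 0.248 j6 1.32
shift tool xyz mm [-0.7 -0.   0. ]
```

>>> apply_moves(moves=[[0.5, 0, 0, 0, 0, 3, 0], [0.5, 0, 0, 0, 0, 3, 0], [0.5, 0, 0, 0, 0, 2, 0], [0.5, 0, 0, 0, 0, 0, 0]])

```text
time: 20.2
tool_pos: [0.4731, 0.0946, 0.1072]
tool_rot: [-0.056, 0.057, -0.705, 0.705]
contact_force: [-0.9, -0.9, -0.2]
gripper_width: 0.25
```

```bash
python3 -c "
from h import *
rep(.4737,.0948)"
```

```text
t 20.2 p [473.1  94.6 107.2] zyaw -80.84 tilt [-6.e-04 -2.e-04 -1.e+00] F [-0.9 -0.9 -0.2] T [-0.01  0.09  0.06] w 0.25 j6 1.45
shift tool xyz mm [-0.6 -0.  -0.1]
```

>>> apply_moves(moves=[[0.5, 0, 0, 0, 0, 2, 0], [0.5, 0, 0, 0, 0, 2, 0], [0.5, 0, 0, 0, 0, 0, 0]])

```text
time: 20.5
tool_pos: [0.4731, 0.0946, 0.1071]
tool_rot: [-0.032, 0.033, -0.706, 0.707]
contact_force: [-0.2, -0.0, -1.8]
gripper_width: 0.251
```

```bash
python3 -c "
from h import *
rep(.4737,.0948)"
```

```text
t 20.5 p [473.1  94.6 107.1] zyaw -84.72 tilt [-5.e-04 -6.e-04 -1.e+00] F [-0.2 -0.  -1.8] T [-0.12  0.07  0.89] w 0.251 j6 1.52
shift tool xyz mm [-0.6 -0.  -0.1]
```

>>> apply_moves(moves=[[0.5, 0, 0, 0, 0, 2, 0], [0.5, 0, 0, 0, 0, 1, 0], [0.5, 0, 0, 0, 0, 0, 0]])

```text
time: 20.8
tool_pos: [0.4731, 0.0946, 0.1072]
tool_rot: [-0.014, 0.014, -0.707, 0.707]
contact_force: [0.2, -0.2, -3.7]
gripper_width: 0.252
```

```bash
python3 -c "
from h import *
rep(.4737,.0948)"
```

```text
t 20.8 p [473.1  94.6 107.2] zyaw -87.7 tilt [-3.e-04 -9.e-04 -1.e+00] F [ 0.2 -0.2 -3.7] T [-0.14 -0.05  1.98] w 0.252 j6 1.57
shift tool xyz mm [-0.6 -0.  -0.1]
```

Hard stop on the left as well (2 N m). I'll back off, lift and clear the view.

>>> apply_moves(moves=[[0.5, 0, 0, 0, 0, -4, 0], [0.5, 0, 0, 0, 0, -4, 0], [0.5, 0, 0, 0, 0, -2, 0], [0.5, 0, 0, 0, 0, 0, 0], [0.5, 0, -20, 0, 0, 0, 0], [0.5, 0, -30, 0, 0, 0, 0], [0.5, 0, -40, 0, 0, 0, 0], [0.5, 0, -40, 0, 0, 0, 0], [0.5, 0, 0, 40, 0, 0, 0], [0.5, 0, 0, 40, 0, 0, 0], [0.5, 0, 0, 40, 0, 0, 0], [0.5, 0, 0, 40, 0, 0, 0], [0.5, 0, 0, 40, 0, 0, 0], [0.5, 0, 0, 40, 0, 0, 0], [0.5, 0, 0, 40, 0, 0, 0], [0.5, 0, 0, 40, 0, 0, 0], [0.5, 0, 0, 40, 0, 0, 0], [0.5, 0, 0, 0, 0, 0, 0], [0.5, 0, 0, 0, 0, 0, 0]])

```text
time: 22.7
tool_pos: [0.5486, -0.258, 0.2375]
tool_rot: [0.073, -0.073, 0.704, -0.703]
contact_force: [-0.8, 1.6, 0.0]
gripper_width: 0.251
```

```bash
python3 -c "
from h import *
rep(.4737,.0948)
im=manip.grab_frame('top');cv2.imwrite('pics/t5f.png',im)
cv2.imwrite('pics/t5.png',cv2.resize(im[110:255,240:410],None,fx=4,fy=4,interpolation=cv2.INTER_CUBIC))
for t in(42,50,58):
  slot(im,(.5167,-.059),t); slot(im,(.4736,.0948),t)
"
```

```text
t 22.7 p [ 548.6 -258.   237.5] zyaw -78.12 tilt [ 1.e-04  1.e-03 -1.e+00] F [-0.8  1.6  0. ] T [ 0.03  0.01 -0.02] w 0.251 j6 0.8
shift tool xyz mm [ 6.000e-01  3.000e-01 -3.606e+02]
42 887 yaw -64.7 dial 1.402 mid [ 0.516  -0.0673]
42 753 yaw -66.4 dial 1.433 mid [0.4713 0.0874]
50 2817 yaw -74.2 dial 1.568 mid [ 0.5167 -0.0589]
50 2702 yaw -74.2 dial 1.568 mid [0.4734 0.095 ]
58 2942 yaw -74.3 dial 1.569 mid [ 0.5167 -0.0587]
58 2942 yaw -74.1 dial 1.567 mid [0.4734 0.095 ]
```

View pics/t5.png

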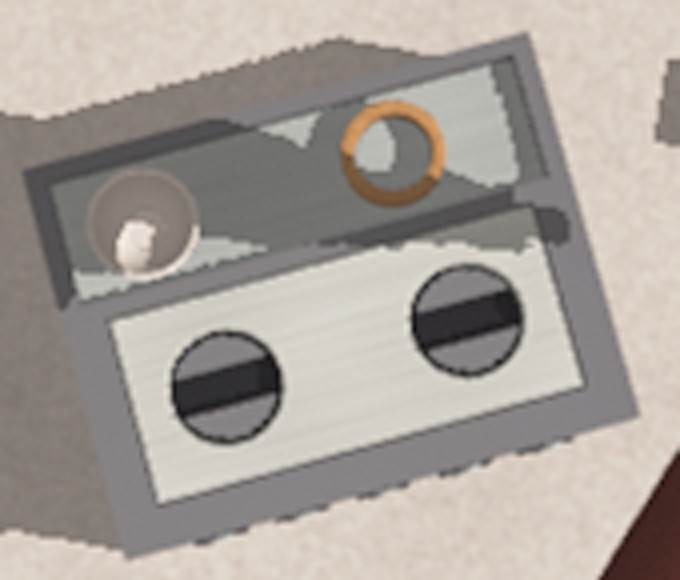

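Both slots lie crosswise (dials about 1.567–1.569), parallel to the panel's long side. The dish and tape haven't moved, and the hand is clear. Handing in.

```bash
python3 -c "
from plant import manip
print(manip.job_done())"
```

```text
the job is handed in; nothing more can be done
None
```

Both fasteners are turned clockwise to their hard stops. I handed the job in at about 22.8 s, with the hand lifted clear and touching nothing.

- **Right fastener:** the first try with shut fingers slipped in the slot and only reached about 1.3 rad. I re-entered with the fingers a quarter open and turned it until the moment rose to about 2 N m at the stop.
- **Left fastener:** done in one go with the fingers a quarter open, to the same 2 N m stop.
- **Last checks:** the final top picture gives both dials about 1.57 rad at two of three mask thresholds. The strictest threshold read 1.40 and 1.43, but it caught only about a third of the slot pixels, so I discounted it. The dish and tape have not moved in that picture. I saw no contact force above about 6 N.
- **Not checked:** I did not measure the panel's flushness separately; I infer it from both dials being at their stops. I also did not look again at the things on the counter around the sorter.

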